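# Lock up the jewelry box with its code keys

### The job

Lock up the jewelry box on the nightstand: push its half-open lid fully shut, then enter the code on the keys of its front deck by lightly tapping the blue key, then the white key, then the green key, one at a time, letting each come back up. Leave the red key alone, do not lift the box or push it out of place, and leave the glasses, bowl, nail file and shoehorn where they lie.

Things in the scene. Friction and masses are not known exactly. Their poses are not given: they have to be found in the camera images.
- jewel_box: wooden jewelry box, 170 mm (x, front to back) by 230 mm (y) by 80 mm high without the lid, about 2 kg, standing loose on the nightstand. Origin at the centre of its underside; its -x side, the front, faces the robot, z up. The front 52 mm of its top is a level deck with a brass plate and four keys in a row 52 mm apart, from +y to -y: white, red, green, blue. The lid covers the rest behind the deck
- lid (a joint): angle of the wooden lid (dark border, lighter inlay) in rad: 0 = fully shut (level), grows as its front edge rises; starts between 0.45 and 0.7. The hinge axis runs along the box's y at box x = +85 mm, z = 80 mm (rear top edge). The hinge is stiff enough that the lid stays where it is left; about 1 to 4 N down on it, near its front half, moves it. Lid plate 117 mm (from hinge to front edge) by 230 mm by 8 mm thick; shut, its upper face is 88 mm above the nightstand
- lid_edge (a point): middle of the lid's front upper edge, 117 mm from the hinge axis; moves with the lid; its x axis points to the hinge along the lid
- key_white_top (a point): centre of the top face of the white code key, a round white cap 24 mm across standing 12 mm up from its black housing (40 mm across) on the box's front deck, at x = -59 mm, y = +78 mm in the box's own frame; it goes straight down when tapped. Key up, it is 105 mm above the underside of the box
- key_red_top (a point): centre of the top face of the red code key, a round red cap 24 mm across standing 12 mm up from its black housing (40 mm across) on the box's front deck, at x = -59 mm, y = +26 mm in the box's own frame; it goes straight down when tapped. Key up, it is 105 mm above the underside of the box
- key_green_top (a point): centre of the top face of the green code key, a round green cap 24 mm across standing 12 mm up from its black housing (40 mm across) on the box's front deck, at x = -59 mm, y = -26 mm in the box's own frame; it goes straight down when tapped. Key up, it is 105 mm above the underside of the box
- key_blue_top (a point): centre of the top face of the blue code key, a round blue cap 24 mm across standing 12 mm up from its black housing (40 mm across) on the box's front deck, at x = -59 mm, y = -78 mm in the box's own frame; it goes straight down when tapped. Key up, it is 105 mm above the underside of the box
- key_white (a joint): press-in travel of the white code key in m: 0 = up, 0.008 = fully down. Sprung back up by itself, with 1.5 N at the start of its travel, rising evenly to 5 N fully down; counts as tapped from 0.003. Part of the code.
- key_red (a joint): press-in travel of the red code key in m: 0 = up, 0.008 = fully down. Sprung back up by itself, with 1.5 N at the start of its travel, rising evenly to 5 N fully down; counts as tapped from 0.003. Not part of the code: leave it up.
- key_green (a joint): press-in travel of the green code key in m: 0 = up, 0.008 = fully down. Sprung back up by itself, with 1.5 N at the start of its travel, rising evenly to 5 N fully down; counts as tapped from 0.003. Part of the code.
- key_blue (a joint): press-in travel of the blue code key in m: 0 = up, 0.008 = fully down. Sprung back up by itself, with 1.5 N at the start of its travel, rising evenly to 5 N fully down; counts as tapped from 0.003. Part of the code.
- glasses: bystander: folded black plastic glasses, 140 mm by 30 mm by 42 mm high, standing beside the box. Origin at the centre of the underside of the lens frame, which runs along y
- bowl: bystander: pale pink ceramic bowl, 116 mm across, 50 mm high, beside the box. Origin at the centre of its underside
- nail_file: bystander: steel nail file with grey handle, 163 mm (y) by 14 mm by 6 mm, lying flat in front of the box. Origin on its underside near mid-length
- shoehorn: bystander: short grey plastic shoehorn, 150 mm (y) by 46 mm by 11 mm, lying flat behind the box. Origin at the centre of its underside

How it is judged:
By the outcome, as a careful person would: the job done as asked, in the order asked, and still so for the second after the job is handed in, with the robot touching nothing.
It also fails if it takes over 48 s, if anything falls off the work surface, if the arm or the gripper's body presses on something with over 40 N, if the wrist force passes 120 N, or if a joint passes its speed limit or range.

### The arm

A 6-joint arm with a two-finger parallel gripper is mounted at the origin on the work surface. World frame = base frame: x ahead of the robot, y to its left, z up, the work surface at z = 0. Lengths are in m, angles in rad, forces in N, time in s.
With the tool pointing down it reaches from about 0.35 to 0.975 m from the base axis. Payload 4.9 kg.
Tool frame: the origin (TCP) lies at the very end of the fingers, on their centre line; the grasp point (between the pads) lies 19 mm behind it; z points along the fingers, y is the line along which they close (so a half turn about z gives the same grasp; the last joint's range is limited). The gripper opens to 85 mm and grips with 20 to 120 N. Pads are 22 mm wide; open, the fingers measure 114 mm over their backs; the gripper's body (76 mm by 85 mm) begins 54 mm behind the grasp point. The pads swing forward as they close: fully open they stand 13 mm farther back than shut.
Start: joints at [1, 0.053, 1.613, -0, 1.476, -0.119], TCP at [0.273, 0.562, 0.231] pointing down, gripper open.
Joint ranges: [-3.01, 3.01], [-1.01, 2.22], [0.06, 2.58], [-1.02, 4.17], [0.09, 2.62], [-3.14, 3.14]. Speed limits (rad/s): [2.57, 2.57, 3.14, 3.14, 3.14, 3.14].

### API

Orientations are given as a unit quaternion [w, x, y, z].
In Python, from plant import manip gives the robot as it stands.
- The arm moves only by the tool play_rows, never from a script. Its argument "series" is a list that holds one entry, the list of rows, each a list of 7 numbers: the shift along the world's x, y, z in m, then the turn, a rotation vector about the world's x, y, z in degrees, then the opening, from 0 (shut) to 1 (fully open). In form: [[[dx, dy, dz, rx, ry, rz, grip], ...]]. A call has 1 to 10 rows; each row shifts and turns the commanded pose from where the row before left it; what a row does not reach is not made up. A row lasts 1/10 s, in which the tool goes at most 50 mm and 8.59 degrees, less where a joint would pass 70% of its speed; a pose out of reach is approached as far as the arm can. A call with a gripper value outside its range is refused whole. The fingers move at their own pace and stop on an object; the grip force is fixed at half the most. Time passes only in rows, so rows that do not move let the fingers close. It gives the time, the measured TCP pose, the force, the opening and the grip force at its end, in the units of the state.
- manip.state(): the state, without advancing time (a new reading comes with each control period).
- manip.grab_frame(name): name is "scene" or "top" or "wrist"; returns a dict with "frame" (400x640x3 uint8, blue, green, red), "mtx" (3x3 intrinsics, pixels), "R" (3x3) and "t" (3): a world point X has camera coordinates R X + t. Camera axes: x right, y down, z forward; pixel columns grow to the right and rows downward; lengths in m; the calibration is good to about 2 mm. A picture is of the moment at which its call begins. There is no depth.
- manip.job_done(): hands the job in; it is judged then, once.
The state is a dict: "time": time; "joint_pos": joint angles; "joint_vel": joint speeds; "joint_efforts": joint torques, N m; "tool_pos": TCP position; "tool_rot": TCP orientation; "contact_force": force on the tool from outside, world axes, zero at the start; "ft_torque": the same for the moment, N m; "gripper_width": opening from 0.0 (shut) to 1.0 (fully open); "grasp_force": force on a finger pad.
Only numpy, scipy, OpenCV 4.12 (cv2) and the standard library are available. Lean on these libraries where they do the work, as an engineer would, in place of code of your own. Each camera call takes 0.05 s, during which the arm holds its last target. There are 200 camera calls.

## Working session

There is one attempt and no reset: what is moved stays moved. The work goes in short steps, Python scripts to look and compute and a tool call to move; the robot and the scene stay as the last step left them, time stands still between calls to the robot, and variables do not carry over. Pictures are saved under pics/ and viewed, at most 10 in all, crops included, and the job is handed in when it is done.

Besides the shell and the picture viewer there is one more tool, called after "Call:" as a command line: name --argument value ..., lists and objects as JSON in quotes. play_rows: Moves the arm, as the interface text tells. Its arguments: {"type":"object","properties":{"series":{"type":"array"}},"required":["series"]}

```bash
mkdir -p pics; python3 - <<'E'
from plant import manip
import cv2,numpy as np,pickle
s=manip.state();print(s)
d={n:manip.grab_frame(n) for n in("scene","top")}
pickle.dump(d,open('f.pkl','wb'))
for n in d: cv2.imwrite(f'pics/{n}0.png',d[n]["frame"]);print(n,d[n]["mtx"].tolist(),np.round(d[n]["R"],3).tolist(),d[n]["t"])
E
```

```text
{'time': 0.0, 'joint_pos': array([ 1.00000448e+00,  5.33575849e-02,  1.61430747e+00,  2.94741382e-05,
        1.47598505e+00, -1.18987341e-01]), 'joint_vel': array([-0.00076921, -0.00010705,  0.00061281, -0.00025159,  0.00106355,
       -0.00026652]), 'joint_efforts': array([ 1.99231792e-03, -3.93678331e+01, -3.70180535e+01,  1.12095561e-04,
        6.80013283e-03,  9.23419975e-06]), 'tool_pos': array([0.27251423, 0.56176661, 0.23005451]), 'tool_rot': array([-3.61610428e-04,  2.23987037e-01,  9.74591581e-01, -9.63187574e-04]), 'contact_force': array([-0.10053706, -0.47783332, -0.38223837]), 'ft_torque': array([0.00312721, 0.02833718, 0.0344495 ]), 'grasp_force': 0.0, 'gripper_width': 1.0011123004455111}
scene [[394.1497982209857, 0.0, 316.75527671708], [0.0, 394.1497982209857, 194.46858238981625], [0.0, 0.0, 1.0]] [[-0.247, 0.969, -0.002], [0.595, 0.15, -0.79], [-0.765, -0.196, -0.613]] [ 0.10756098 -0.29182752  1.46071631]
top [[363.33679792881986, 0.0, 313.8978783722877], [0.0, 363.33679792881986, 201.71313795376153], [0.0, 0.0, 1.0]] [[-0.017, -0.999, -0.045], [-0.99, 0.023, -0.141], [0.142, 0.042, -0.989]] [0.07162319 0.6018853  0.71473949]
```

View pics/top0.png

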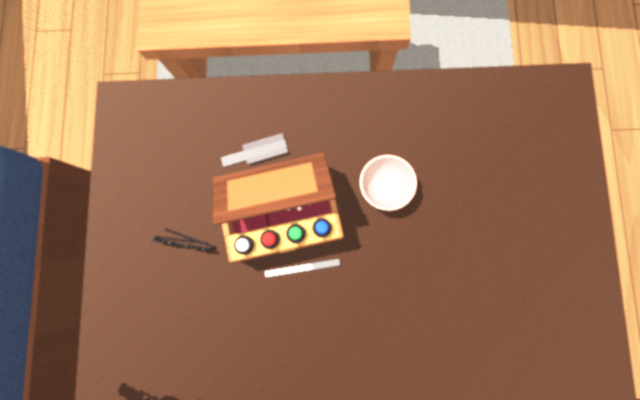

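View pics/scene0.png

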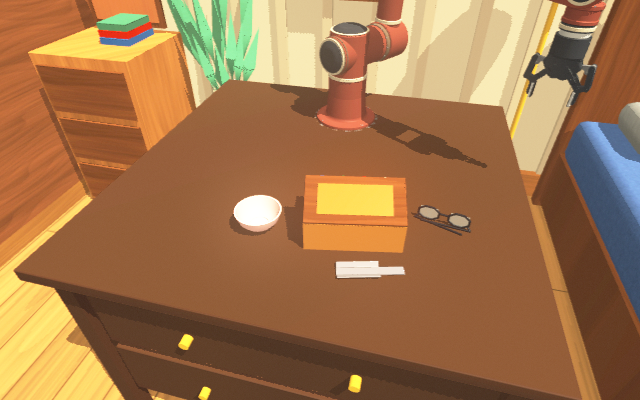

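```bash
cat > h.py <<'E'
import cv2,numpy as np
def ray(f,uv,z):
    d=f["R"].T@np.linalg.inv(f["mtx"])@np.array([*uv,1.]);c=-f["R"].T@f["t"]
    return c+d*(z-c[2])/d[2]
def keys(f):
    b,g,r=[f["frame"][...,i].astype(int) for i in range(3)]
    m=dict(white=(np.minimum(np.minimum(b,g),r)>170),red=(r>130)&(g<60)&(b<70),green=(g>110)&(r<90)&(b<130),blue=(b>130)&(r<90)&(g<140))
    return m
E
python3 - <<'E'
import pickle,cv2,numpy as np
from h import *
d=pickle.load(open('f.pkl','rb'));f=d["top"]
P={}
for k,m in keys(f).items():
    w=np.zeros(m.shape,bool);w[215:262,228:340]=1
    n,l,st,c=cv2.connectedComponentsWithStats((m&w).astype('uint8'))
    i=1+st[1:,4].argmax();P[k]=ray(f,c[i],.105);print(k,st[i],c[i],P[k])
e=P["white"]-P["blue"];yaw=np.arctan2(-e[0],e[1]);print("yaw deg",np.degrees(yaw),"span",np.linalg.norm(e))
R=np.array([[np.cos(yaw),-np.sin(yaw)],[np.sin(yaw),np.cos(yaw)]])
c=np.mean([p[:2] for p in P.values()],0)-R@[-.059,0];print("box",c)
for x in(-.032,.0,.01):print("lid pt",x,c+R@[x,0])
for uv in((219,220),(335,197)):
  for z in(.135,.15,.165):
    print(uv,z,R.T@(ray(f,uv,z)[:2]-c))
E
```

```text
white [235 238  14  14 147] [241.5170068  244.36734694] [0.51569602 0.19616332 0.105     ]
red [244 220   7  10  15] [246.86666667 225.4       ] [0.55166631 0.18620274 0.105     ]
green [296 227   6  13  17] [299.64705882 234.17647059] [0.5328809  0.08489344 0.105     ]
blue [315 220  14  14  42] [323.0952381 227.4047619] [0.54482839 0.04010522 0.105     ]
yaw deg 10.574067031031058 span 0.1587539827075551
box [0.594266   0.13766806]
lid pt -0.032 [0.5628094  0.13179585]
lid pt 0.0 [0.594266   0.13766806]
lid pt 0.01 [0.60409618 0.13950313]
(219, 220) 0.135 [-0.01623528  0.09826343]
(219, 220) 0.15 [-0.01853244  0.09398292]
(219, 220) 0.165 [-0.02082959  0.08970241]
(335, 197) 0.135 [-0.01852979 -0.11974458]
(335, 197) 0.15 [-0.02077479 -0.11907017]
(335, 197) 0.165 [-0.0230198  -0.11839577]
```

```bash
cat >> h.py <<'E'
def locate(f,win,z=.105):
    h,s,v=[x.astype(int) for x in cv2.split(cv2.cvtColor(f["frame"],cv2.COLOR_BGR2HSV))]
    M=dict(white=(s<70)&(v>120),red=((h<4)|(h>174))&(s>170)&(v>90),green=(h>45)&(h<85)&(s>100)&(v>60),blue=(h>95)&(h<130)&(s>120)&(v>60))
    P={}
    for k,m in M.items():
        w=np.zeros(m.shape,bool);w[win[0]:win[1],win[2]:win[3]]=1
        n,l,st,c=cv2.connectedComponentsWithStats((m&w).astype('uint8'))
        if n<2: continue
        i=1+st[1:,4].argmax();uv=st[i,:2]+(st[i,2:4]-1)/2
        P[k]=ray(f,uv,z);print(k,st[i],c[i],P[k].round(4),ray(f,c[i],z).round(4))
    return P
E
python3 - <<'E'
import pickle
from h import *
f=pickle.load(open('f.pkl','rb'))["top"]
P=locate(f,(222,256,232,335))
cv2.imwrite('pics/crop.png',cv2.resize(f["frame"][150:270,205:345],None,fx=5,fy=5,interpolation=cv2.INTER_CUBIC)[:600,:800])
E
```

```text
white [235 236  15  17 186] [241.88709677 244.2688172 ] [0.5164 0.1952 0.105 ] [0.5159 0.1955 0.105 ]
red [265 233  11  13  38] [271.89473684 239.71052632] [0.5248 0.1416 0.105 ] [0.5234 0.1379 0.105 ]
green [289 226  14  14 146] [295.06849315 232.9109589 ] [0.5362 0.0928 0.105 ] [0.5355 0.0936 0.105 ]
blue [315 222  14  12 143] [321.60839161 227.25174825] [0.5447 0.0431 0.105 ] [0.5452 0.0429 0.105 ]
```

View pics/crop.png

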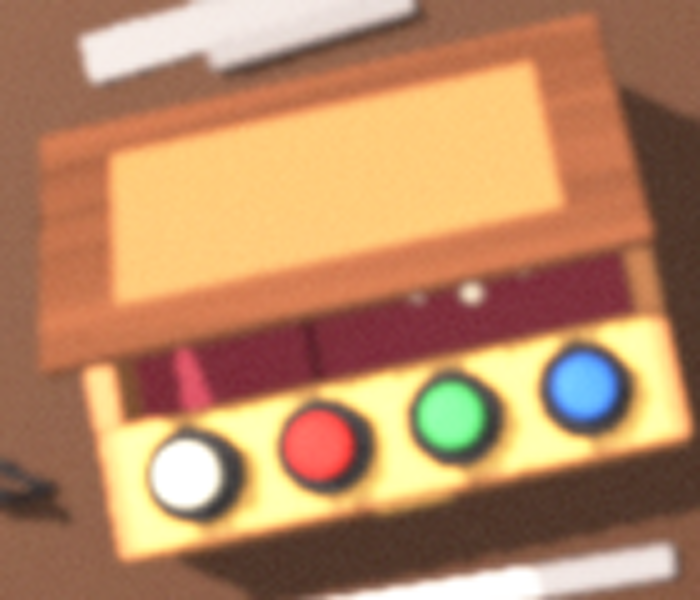

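Call:
play_rows --series '[[[0.03,-0.04,0,0,0,3.7,0],[0.03,-0.04,0,0,0,3.7,0],[0.03,-0.04,0,0,0,3.7,0],[0.03,-0.04,0,0,0,3.7,0],[0.03,-0.04,0,0,0,3.7,0],[0.03,-0.04,0,0,0,3.7,0],[0.03,-0.04,0,0,0,3.7,0],[0.03,-0.04,0,0,0,3.7,0],[0.03,-0.04,0,0,0,3.7,0],[0.02,-0.03,0,0,0,3.4,0]]]'

```text
time: 1.1
tool_pos: [0.564, 0.1696, 0.2308]
tool_rot: [-0.0, -0.095, 0.996, -0.0]
contact_force: [-0.1, 1.1, 0.8]
gripper_width: -0.006
grasp_force: 0.0
```

Call:
play_rows --series '[[[0.02,-0.03,0,0,0,0,0],[0.01,-0.01,0,0,0,0,0],[0,0,-0.03,0,0,0,0],[0,0,-0.025,0,0,0,0],[0,0,0,0,0,0,0],[0,0,0,0,0,0,0]]]'

```text
time: 1.7
tool_pos: [0.5923, 0.1328, 0.1759]
tool_rot: [-0.001, -0.095, 0.996, 0.0]
contact_force: [0.4, 0.8, -0.2]
gripper_width: -0.001
grasp_force: 0.0
```

```bash
python3 - <<'E'
from plant import manip
import cv2,numpy as np
a=manip.grab_frame("scene");b=manip.grab_frame("wrist")
s=manip.state();print(s["tool_pos"],s["contact_force"])
cv2.imwrite('pics/s1.png',np.hstack([cv2.resize(a["frame"][100:300,200:500],(480,320)),cv2.resize(b["frame"],(320,320))]))
E
```

```text
[0.59363534 0.13287834 0.17818778] [0.59528162 0.37818375 0.59787862]
```

View pics/s1.png

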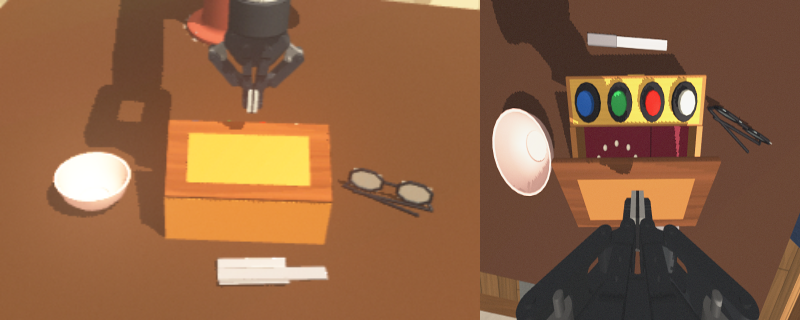

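The picture shows the shut fingertips above the lid inlay (left pane ~(253,100); wrist pane ~(637,190)), and all four keys are clear of the gripper. Pushing the lid down.

Call:
play_rows --series '[[[0,0,-0.01,0,0,0,0],[0,0,-0.01,0,0,0,0],[0,0,-0.008,0,0,0,0],[0,0,-0.007,0,0,0,0],[0,0,-0.007,0,0,0,0],[0,0,-0.007,0,0,0,0],[0,0,-0.007,0,0,0,0],[0,0,-0.007,0,0,0,0],[0,0,-0.005,0,0,0,0],[0,0,0,0,0,0,0]]]'

```text
time: 2.8
tool_pos: [0.5923, 0.1322, 0.107]
tool_rot: [-0.001, -0.094, 0.996, 0.0]
contact_force: [-0.5, -0.0, 0.5]
gripper_width: 0.002
grasp_force: 0.0
```

Call:
play_rows --series '[[[0,0,-0.005,0,0,0,0],[0,0,-0.004,0,0,0,0],[0,0,-0.004,0,0,0,0],[0,0,-0.002,0,0,0,0],[0,0,-0.002,0,0,0,0],[0,0,0,0,0,0,0]]]'

```text
time: 3.4
tool_pos: [0.5928, 0.1323, 0.0909]
tool_rot: [-0.0, -0.094, 0.996, 0.0]
contact_force: [1.0, 0.0, 0.0]
gripper_width: 0.003
grasp_force: 0.0
```

Call:
play_rows --series '[[[0,0,-0.002,0,0,0,0],[0,0,-0.001,0,0,0,0],[0,0,-0.001,0,0,0,0]]]'

```text
time: 3.7
tool_pos: [0.5929, 0.1323, 0.088]
tool_rot: [-0.0, -0.094, 0.996, -0.0]
contact_force: [-3.9, -0.5, 8.7]
gripper_width: -0.002
grasp_force: 4.1
```

```bash
python3 - <<'E'
from plant import manip
import cv2,numpy as np
a=manip.grab_frame("top");b=manip.grab_frame("wrist")
s=manip.state();print(s["tool_pos"],s["contact_force"],s["joint_efforts"].round(2))
cv2.imwrite('pics/s2.png',np.hstack([cv2.resize(a["frame"][140:270,195:355],(400,325)),cv2.resize(b["frame"],(400,325))]))
E
```

```text
[0.59295202 0.13229538 0.08801782] [-3.11040367  0.19098992  4.82672726] [ -0.11 -37.31 -32.69   0.04  -0.78   0.  ]
```

View pics/s2.png

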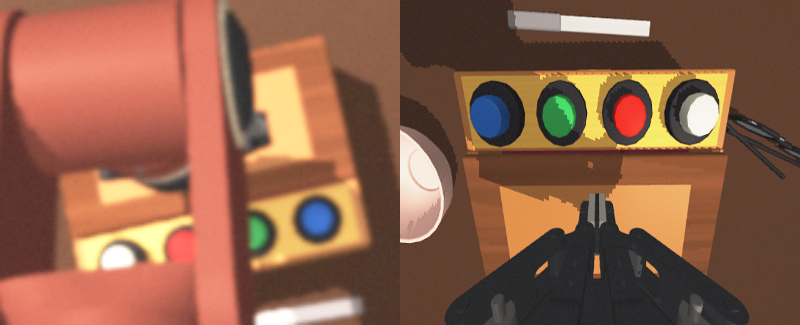

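The lid lies level in both panes, its front edge meeting the deck (wrist pane row ~155); one more small press to confirm, then lift and go above the blue key.

Call:
play_rows --series '[[[0,0,-0.001,0,0,0,0],[0,0,0,0,0,0,0]]]'

```text
time: 4.0
tool_pos: [0.593, 0.1323, 0.088]
tool_rot: [-0.0, -0.094, 0.996, -0.0]
contact_force: [-5.2, -0.1, 9.7]
gripper_width: 0.001
grasp_force: 4.7
```

Call:
play_rows --series '[[[0,0,0.01,0,0,0,0],[0,0,0.03,0,0,0,0],[0,0,0.04,0,0,0,0],[-0.024,-0.02,0,0,0,0,0],[-0.024,-0.025,0,0,0,0,0],[0,-0.025,0,0,0,0,0],[0,-0.02,0,0,0,0,0],[0,0,0,0,0,0,0],[0,0,0,0,0,0,0]]]'

```text
time: 4.9
tool_pos: [0.545, 0.0423, 0.1664]
tool_rot: [0.0, -0.094, 0.996, 0.0]
contact_force: [0.5, 0.3, -0.2]
gripper_width: -0.004
grasp_force: 0.0
```

```bash
python3 - <<'E'
from plant import manip
from h import *
import pickle
a=manip.grab_frame("top");b=manip.grab_frame("wrist")
s=manip.state();print(s["tool_pos"],s["contact_force"])
pickle.dump((a,b),open('f2.pkl','wb'))
print('wrist');locate(b,(0,330,0,640));print('top');locate(a,(215,262,228,340))
cv2.imwrite('pics/s3.png',np.hstack([cv2.resize(a["frame"][140:270,195:355],(400,325)),cv2.resize(b["frame"],(400,325))]))
E
```

```text
[0.54498245 0.04294916 0.16633252] [-0.5916827   0.26094459 -0.3580413 ]
wrist
white [ 111  204  112   98 7025] [161.13153025 246.83829181] [ 0.6001 -0.0707  0.105 ] [ 0.5957 -0.0752  0.105 ]
red [426 195  35  32 817] [442.5373317  210.61077111] [0.5231 0.1393 0.105 ] [0.5232 0.1389 0.105 ]
green [362 195  33  33 783] [377.86717752 211.30779055] [0.5329 0.0898 0.105 ] [0.5332 0.0897 0.105 ]
blue [299 196  30  33 762] [313.4015748 211.832021 ] [0.543  0.0407 0.105 ] [0.5429 0.0406 0.105 ]
top
white [235 238   8  14  81] [238.45679012 244.03703704] [0.5156 0.202  0.105 ] [0.5164 0.2021 0.105 ]
```

View pics/s3.png

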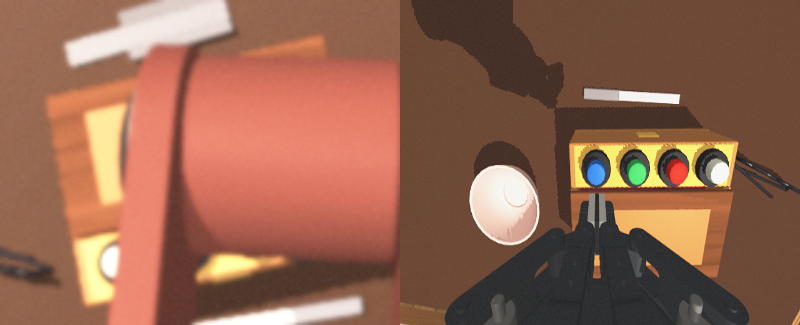

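The lid stays shut, and the fingertips (wrist pane ~(597,210)) are by the blue cap. Going down on blue.

Call:
play_rows --series '[[[0,0,-0.025,0,0,0,0],[0,0,-0.02,0,0,0,0],[0,0,-0.01,0,0,0,0],[0,0,0,0,0,0,0],[0,0,-0.004,0,0,0,0],[0,0,-0.003,0,0,0,0],[0,0,-0.002,0,0,0,0],[0,0,-0.002,0,0,0,0],[0,0,0,0,0,0,0]]]'

```text
time: 5.9
tool_pos: [0.5457, 0.0424, 0.1012]
tool_rot: [0.001, -0.094, 0.996, 0.0]
contact_force: [2.0, 0.9, 2.8]
gripper_width: 0.001
grasp_force: 1.5
```

Call:
play_rows --series '[[[0,0,-0.0015,0,0,0,0],[0,0,0,0,0,0,0]]]'

```text
time: 6.1
tool_pos: [0.5457, 0.0424, 0.0995]
tool_rot: [0.001, -0.094, 0.996, 0.0]
contact_force: [2.0, 1.9, 3.8]
gripper_width: 0.001
grasp_force: 1.9
```

Call:
play_rows --series '[[[0,0,0.005,0,0,0,0],[0,0,0.02,0,0,0,0],[0,0,0.025,0,0,0,0],[-0.006,0.03,0,0,0,0,0],[-0.006,0.03,0,0,0,0,0],[-0.006,0.03,0,0,0,0,0],[-0.006,0.03,0,0,0,0,0],[-0.006,0.031,0,0,0,0,0],[0,0,0,0,0,0,0],[0,0,0,0,0,0,0]]]'

```text
time: 7.1
tool_pos: [0.514, 0.1932, 0.1481]
tool_rot: [-0.001, -0.095, 0.995, -0.001]
contact_force: [-0.1, -0.3, -0.5]
gripper_width: -0.001
grasp_force: 0.0
```

```bash
python3 - <<'E'
from plant import manip
from h import *
b=manip.grab_frame("wrist")
s=manip.state();print(s["tool_pos"],s["contact_force"])
locate(b,(120,300,100,640))
cv2.imwrite('pics/s4.png',b["frame"])
E
```

```text
[0.5143266  0.19266743 0.14818354] [-0.05306891  0.19557021  0.00915976]
white [ 300  205   34   75 1659] [315.63411694 238.09222423] [0.5278 0.1964 0.105 ] [0.5248 0.1952 0.105 ]
red [230 205  34  35 910] [246.52087912 222.54945055] [0.5217 0.1442 0.105 ] [0.5221 0.1442 0.105 ]
green [158 205  39  36 995] [177.0321608  222.45226131] [0.5314 0.0953 0.105 ] [0.5314 0.0953 0.105 ]
blue [100 206  29  35 812] [112.24384236 222.68842365] [0.5403 0.0508 0.105 ] [0.5403 0.0496 0.105 ]
```

View pics/s4.png

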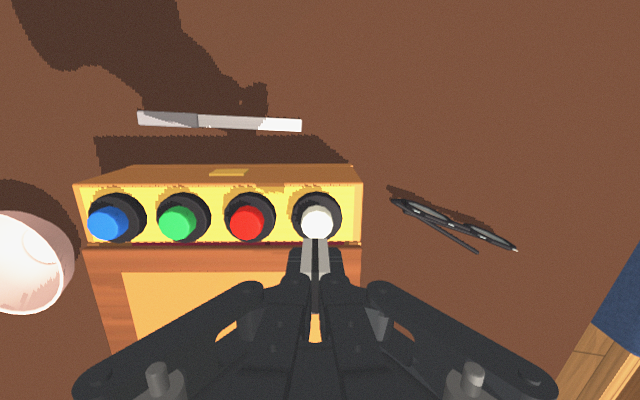

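White cap at ~(317,222) lies just ahead of the fingertips, all keys are up, lid shut. Tapping white, with a 1–2 mm correction.

Call:
play_rows --series '[[[0,0.002,-0.02,0,0,0,0],[0,0,-0.017,0,0,0,0],[0,0,0,0,0,0,0],[0,0,-0.004,0,0,0,0],[0,0,-0.003,0,0,0,0],[0,0,-0.002,0,0,0,0],[0,0,-0.003,0,0,0,0],[0,0,0,0,0,0,0]]]'

```text
time: 7.95
tool_pos: [0.5156, 0.195, 0.1005]
tool_rot: [0.001, -0.094, 0.996, -0.0]
contact_force: [1.0, -3.0, 3.3]
gripper_width: -0.004
grasp_force: 1.6
```

Call:
play_rows --series '[[[0,0,-0.001,0,0,0,0],[0,0,0,0,0,0,0]]]'

```text
time: 8.15
tool_pos: [0.5156, 0.1951, 0.0995]
tool_rot: [0.001, -0.094, 0.996, -0.0]
contact_force: [0.9, -2.4, 3.6]
gripper_width: -0.002
grasp_force: 1.9
```

Call:
play_rows --series '[[[0,0,0.005,0,0,0,0],[0,0,0.02,0,0,0,0],[0,0,0.025,0,0,0,0],[0.006,-0.034,0,0,0,0,0],[0.006,-0.034,0,0,0,0,0],[0.006,-0.033,0,0,0,0,0],[0,0,0,0,0,0,0],[0,0,0,0,0,0,0]]]'

```text
time: 8.95
tool_pos: [0.5323, 0.0944, 0.1483]
tool_rot: [-0.001, -0.094, 0.996, 0.001]
contact_force: [0.3, 0.5, 0.4]
gripper_width: 0.0
grasp_force: 0.0
```

Call:
play_rows --series '[[[0,0,-0.02,0,0,0,0],[0,0,-0.017,0,0,0,0],[0,0,0,0,0,0,0],[0,0,-0.004,0,0,0,0],[0,0,-0.003,0,0,0,0],[0,0,-0.002,0,0,0,0],[0,0,-0.003,0,0,0,0],[0,0,0,0,0,0,0]]]'

```text
time: 9.75
tool_pos: [0.5334, 0.0947, 0.1005]
tool_rot: [0.001, -0.094, 0.996, 0.0]
contact_force: [-0.7, 2.4, 3.7]
gripper_width: 0.001
grasp_force: 1.7
```

Call:
play_rows --series '[[[0,0,-0.001,0,0,0,0],[0,0,0,0,0,0,0],[0,0,0.005,0,0,0,0],[0,0,0.02,0,0,0,0],[0,0,0.04,0,0,0,0],[0,0,0.04,0,0,0,0],[-0.03,0,0.02,0,0,0,0],[-0.04,0,0,0,0,0,0],[-0.04,0,0,0,0,0,0],[0,0,0,0,0,0,0]]]'

```text
time: 10.75
tool_pos: [0.419, 0.0938, 0.2225]
tool_rot: [-0.001, -0.094, 0.996, -0.001]
contact_force: [-0.3, -0.2, -1.0]
gripper_width: 0.001
grasp_force: 0.0
```

```bash
python3 - <<'E'
from plant import manip
from h import *
a=manip.grab_frame("scene");b=manip.grab_frame("wrist")
s=manip.state();print(s["tool_pos"],s["contact_force"])
cv2.imwrite('pics/s5.png',np.hstack([cv2.resize(a["frame"][100:300,200:500],(400,300)),cv2.resize(b["frame"],(400,300))]))
E
```

```text
[0.42226663 0.0938498  0.22357213] [ 0.24766444 -0.84037318 -0.5052378 ]
```

View pics/s5.png

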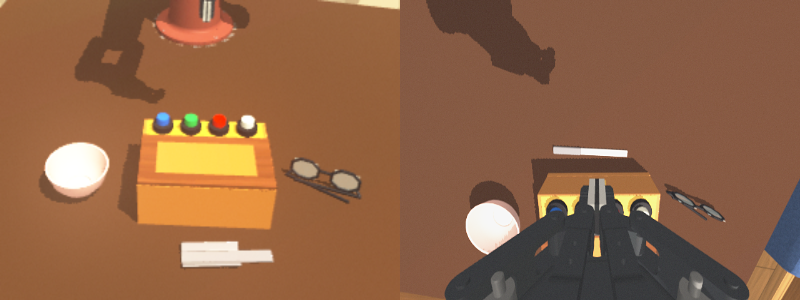

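The left pane shows the lid level and shut, all four keys up (blue ~(163,120) to white ~(248,122)), and the bystanders undisturbed. Handing in.

```bash
python3 -c "
from plant import manip
print(manip.job_done())"
```

```text
the job is handed in; nothing more can be done
None
```

I pushed the lid fully shut and tapped blue, white and green in that order, each about 5 mm down going by fingertip height and force. The last picture shows the lid level, all four keys up and nothing visibly moved. I handed the job in at about 11 s with the arm clear; no verdict came back.

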